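# Post the failed bush into the locked reject box

### The job

The grey steel bush on the shelf of the red reject box has failed inspection: post it into the box without picking it up. Push the box's sprung flap inwards with one finger and hold it open while the other finger pushes the bush along the shelf and over the sill, keeping the flap clear so that the bush is not shoved against it. Once the bush has dropped inside, withdraw and let the flap spring fully shut; leave the brass bush, the caliper and the other things on the bench alone.

Things in the scene. Friction and masses are not known exactly. Their poses are not given: they have to be found in the camera images.
- reject_box: Red sheet-steel box, fixed. Origin on the bench below the middle of the sill; x points from the shelf through the flap into the box (the way to push), y left, z up. In this frame, mm: inner floor at height 9, inside x 0 to 187, y +-85. Cheeks at y +-85 to 88 rise from the sill to height 155 at x 83. Lid x 104 to 192, y +-90, top 158. Nothing is higher than 162. Padlock on the right side to y -105.
- sill (a point): Middle of the sill, the rear edge of the infeed shelf (red, black mat): box x 0, y 0, height 115 mm. The shelf is flat at height 115 from box x = -122 (open front, no lip) to 0, between side lips 8 mm high at y = +-85. Behind the sill there is a free drop to the box's floor.
- flap_hinge (a joint): Opening angle of the flap, rad: 0 shut (its spring always returns it there), 1.17 hanging straight down inside the box, stop at 1.2. The spring gives about 0.11 N m net at 0 and 0.3 N m at 1.17: some 3 to 9 N of fingertip push.
- flap: Plain grey steel flap, 164 mm wide. Origin: middle of its hinge, along the box's y, at box x 95, height 155 mm. Shut, it slopes from there towards the shelf, free edge (103 mm from the hinge) just behind the sill. It swings down and inwards: a fingertip just above shelf height that moves along box x runs against its face and opens it, more and more until the tip is below the hinge.
- bush_centre (a point): Centre (half-way up) of the grey steel bush to be posted: flange 40 diameter, 15 high, below; neck 28 diameter above; 32 high in all; about 0.12 kg. It stands upright on the shelf of the reject box, flange down, some 5 to 9 cm in front of the sill.
- brass_bush: Brass bush 32 diameter, 19 high, a good part: stands on the bench to the left of the box. Leave alone. Origin at its underside.
- caliper: Caliper 58 x 215 x 12, lying on the bench to the right of the box. Leave alone. Origin at its underside.
- bin_blue: Blue stacking bin 151 x 105 x 65 on the bench, far left. Leave alone. Origin at its underside.
- oil_can: Green oil can with red spout, 57 diameter, 156 high, at the far right. Leave alone. Origin at its underside.
Mind the look-alikes: they are no part of the job. There is more than one size of the part that bears bush_centre; the job needs the middle-sized.

How it is judged:
On the way, in this order (a step that is already met when the one before it is completed fails the run):
1. one finger holds the flap open while the other pushes the bush, still on the shelf (value of joint flap_hinge above 0.1 rad and contact force between the fingers and flap above 0.1 N and contact force between the fingers and steel_bush above 0.05 N and z of bush_centre in the frame of reject_box above 0.125 m), for 0.1 s.
2. the bush has dropped inside while a finger still holds the flap open (z of bush_centre in the frame of reject_box below 0.09 m and x of bush_centre in the frame of reject_box above 0.005 m and value of joint flap_hinge above 0.3 rad and contact force between the fingers and flap above 0.1 N), for 0.1 s.
At the end, for the whole second after the job is handed in: The steel bush lies at rest on the floor inside the box (centre lower than 55 mm above the bench and between the box's walls) and the flap has sprung shut (below 0.06 rad) (z of bush_centre in the frame of reject_box below 0.055 m and x of bush_centre in the frame of reject_box between 0.005 and 0.185 m and y of bush_centre in the frame of reject_box between -0.08 and 0.08 m and linear speed of steel_bush below 0.05 m/s and value of joint flap_hinge below 0.06 rad); the robot touches nothing.
It fails at once if the bush is lifted more than 15 mm off the shelf (z of bush_centre in the frame of reject_box above 0.146 m).
It fails at once if the bush, still standing on the shelf, is shoved against the flap (more than 3 N) (z of bush_centre in the frame of reject_box above 0.126 m and contact force between steel_bush and flap above 3 N).
It fails at once if the bush falls off the shelf outside the box (z of bush_centre in the frame of reject_box below 0.11 m and (x of bush_centre in the frame of reject_box below 0 m or y of bush_centre in the frame of reject_box above 0.085 m or y of bush_centre in the frame of reject_box below -0.085 m)).
It fails at once if the brass bush, caliper, blue bin or oil can is moved more than 15 mm (distance of any of brass_bush, caliper, bin_blue, oil_can from where it was at the start of the episode above 0.015 m).
It also fails if it takes over 35 s, if anything falls off the work surface, if the arm or the gripper's body presses on something with over 40 N, if the wrist force passes 120 N, or if a joint passes its speed limit or range.

### The arm

A 7-joint arm with a two-finger parallel gripper is mounted at the origin on a cart in front of the work surface, level with it; the furniture and walls round the work are solid. World frame = base frame: x ahead of the robot, y to its left, z up, the work surface at z = 0. Lengths are in m, angles in rad, forces in N, time in s.
With the tool pointing down it reaches from about 0.4 to 0.85 m from the base axis. Payload 4.5 kg.
Tool frame: the origin (TCP) lies midway between the tips of the shut fingers; the grasp point (between the pads) lies 19 mm behind it (bot.pinch_z is the distance from the TCP to the grasp point, in m); x points along the fingers, y is the direction in which the jaws open and shut, and the axes are right-handed (so a half turn about x gives the same grasp; the last joint's range is limited). The gripper opens to 85 mm and grips with 20 to 120 N. Pads are 22 mm wide; open, the fingers measure 114 mm over their backs; the gripper's body (76 mm by 85 mm) begins 54 mm behind the grasp point. The pads swing forward as they close: fully open they stand 13 mm farther back than shut.
Start: joints at [1.345, 0.689, -0.195, 1.565, 0.157, 0.902, -0.215], TCP at [0.161, -0.604, 0.231] pointing down, gripper open.
Joint ranges: [-3.01, 3.01], [-0.46, 2.08], [-1.47, 1.51], [0.13, 2.56], [-1, 4.14], [0.04, 2.09], [-2.66, 2.66]. Speed limits (rad/s): [2.57, 2.57, 3.14, 3.14, 3.14, 3.14, 3.14].

### API

Orientations are given as a rotation vector (axis times angle).
In Python, from bench import sense, get_image, job, boxes_of, outline_of, bot gives the robot as it stands.
- The arm moves only by the tool apply_moves, never from a script. Its argument "moves" is a list of rows, each an object of numbers: "claw": the finger opening in m, from 0 to 0.0854; "dx", "dy", "dz": the shift along the tool's x, y, z in m; "roll": the turn about the tool's x in degrees. A call has 1 to 20 rows; each row shifts and turns the pose as measured when the row begins, along the tool's axes as they then stand; what a row does not reach is not made up. A row lasts 1/8 s, in which the tool goes at most 62.5 mm and 10.7 degrees, less where a joint would pass 70% of its speed; a pose out of reach is approached as far as the arm can. A call with a gripper value outside its range is refused whole. The fingers move at their own pace and stop on an object; the grip force is fixed at half the most. Time passes only in rows, so rows that do not move let the fingers close. It gives the time, the measured TCP pose, the force and the opening at its end, in the units of the state.
- sense(): the state, without advancing time (a new reading comes with each control period).
- get_image(name): name is "scene" or "top" or "wrist"; returns a dict with "frame" (420x560x3 uint8, red, green, blue), "K" (3x3 intrinsics, pixels), "k1" (the pictures are not rectified: a ray, as slopes to the right and down, at radius r is drawn at 1 + k1 r^2 times it, then the intrinsics apply), "rvec" (rotation vector, rad) and "tvec" (3), from world to camera coordinates, as OpenCV has them; the wrist camera has in their place "mount" (4x4, takes a point from camera to tool coordinates, whose origin is the TCP and whose axes are the tool frame's). Camera axes: x right, y down, z forward; pixel columns grow to the right and rows downward; lengths in m; the calibration is good to about 2 mm. A picture is of the moment at which its call begins: read the wrist's pose just before it. There is no depth.
- job.close_job(): hands the job in, once; it reports no verdict.
Trained networks look in a picture, given as the dict that the camera call returned (one of the last four; its "shot" number tells which), for a name from the list of things; names that differ only in an ending like _2 or _b are one class to them, and where a whole thing is asked for, a point or a joint stands for the part that bears it (a point fixed in the world has none). Each returns a list of dicts, best first, with "score" (0 to 1); they miss things now and then, are a little off and sometimes report something else, mostly with a low value. They report only what shows in the picture. A call takes as long as a camera call. They do not tell look-alikes from the thing itself.
- boxes_of(thing, picture): "position" ([x, y, z] in m, in world coordinates, good to about 4 mm: the middle of the surface that is visible of it).
- outline_of(thing, picture): "region" (420x560 bool, what is visible of it).
The state is a dict: "time": time; "q": joint angles; "joint_velocities": joint speeds; "effort": joint torques, N m; "position": TCP position; "ee_rot": TCP orientation; "wrist_force": force on the tool from outside, world axes, zero at the start; "torque": the same for the moment, N m; "finger_gap": finger opening in m.
Only numpy, scipy, OpenCV 4.12 (cv2) and the standard library are available. Lean on these libraries where they do the work, as an engineer would, in place of code of your own. Each camera call takes 0.05 s, during which the arm holds its last target.

## Working session

There is one attempt and no reset: what is moved stays moved. The work goes in short steps, Python scripts to look and compute and a tool call to move; the robot and the scene stay as the last step left them, time stands still between calls to the robot, and variables do not carry over. Pictures are saved under pics/ and viewed, and the job is handed in when it is done.

Besides the shell and the picture viewer there is one more tool, called after "Request:" as a command line: name --argument value ..., lists and objects as JSON in quotes. apply_moves: Moves the arm, as the interface text tells. Its arguments: {"type":"object","properties":{"moves":{"type":"array"}},"required":["moves"]}

```bash
ls; mkdir -p pics; python3 - <<'E'
from bench import sense,get_image,job,boxes_of,outline_of,bot
import cv2
s=sense();print(s)
for n in["scene","top","wrist"]:
    p=get_image(n);cv2.imwrite(f"pics/a_{n}.png",p["frame"][:,:,::-1])
    print(n,p["K"],p["k1"],p.get("rvec"),p.get("tvec"),p.get("mount"))
    for t in["reject_box","flap","bush_centre","brass_bush","caliper","sill"]:
        try: print(t,[(b["position"],b["score"]) for b in boxes_of(t,p)])
        except Exception as e: print(t,e)
print([x for x in dir(bot) if x[0]!='_'])
E
```

```text
pics
{'time': 0.0, 'q': array([ 1.34481039,  0.69005842, -0.19449782,  1.56639511,  0.15732042,
        0.90253768, -0.21511089]), 'joint_velocities': array([-2.45219313e-05, -1.61278777e-03, -1.65782698e-03, -4.57183702e-04,
       -6.95217575e-04, -4.47817914e-04, -1.14564590e-04]), 'effort': array([-2.81427392e-04, -5.39619398e+01, -1.26694333e+00, -1.58547360e+01,
        9.00837797e-03,  9.42438754e-03,  1.96802228e-07]), 'position': array([ 0.16030024, -0.60337301,  0.23042362]), 'ee_rot': array([ 2.08321465,  0.27432814, -2.08411581]), 'wrist_force': array([-0.07199727, -0.56733626,  0.62180099]), 'torque': array([ 0.00956256, -0.0204466 ,  0.00246398]), 'finger_gap': 0.08554978604398718}
scene [[448.41343207   0.         280.54355408]
 [  0.         448.41343207 205.43461032]
 [  0.           0.           1.        ]] 0.015460059433200864 [ 2.03217992 -0.66360144  0.40623496] [-0.43686252  0.25495678  0.99584698] None
reject_box [([0.4759, -0.1187, 0.1145], 0.97)]
flap []
bush_centre [([0.3982, -0.1478, 0.0107], 0.66), ([0.4635, 0.0253, 0.0258], 0.65), ([0.5011, -0.0998, 0.12
[... 332 characters left out ...]
02, 0.1305], 0.86)]
flap []
bush_centre [([0.4682, 0.0397, 0.0194], 0.48), ([0.4021, -0.1436, 0.0113], 0.38)]
brass_bush []
caliper [([0.5648, -0.3252, 0.0041], 0.73)]
sill []
wrist [[307.27079531   0.         279.56302051]
 [  0.         307.27079531 200.23026575]
 [  0.           0.           1.        ]] -0.0685676258135412 None None [[ 3.77958813e-04 -2.77828251e-01  9.60630689e-01 -1.42577184e-01]
 [ 9.99999897e-01  3.44822133e-04 -2.93721039e-04  3.61143296e-04]
 [-2.49642720e-04  9.60630701e-01  2.77828353e-01 -7.14012960e-02]
 [ 0.00000000e+00  0.00000000e+00  0.00000000e+00  1.00000000e+00]]
reject_box []
flap []
bush_centre []
brass_bush []
caliper []
sill []
['IKError', 'pinch_z']
```

View pics/a_scene.png

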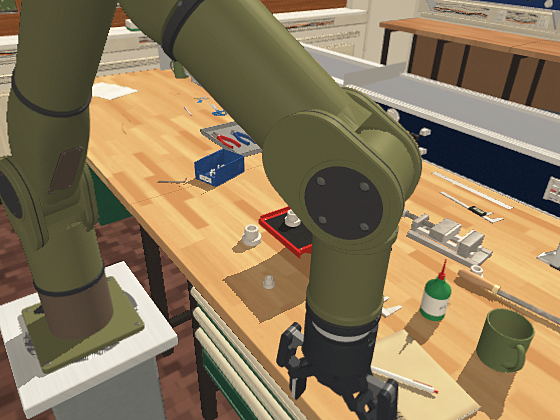

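View pics/a_top.png

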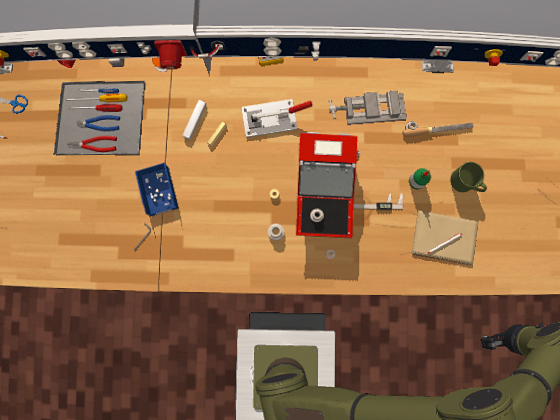

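View pics/a_wrist.png

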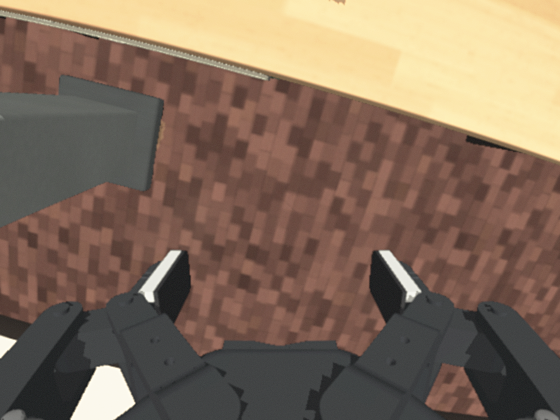

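Possible bushes in the top picture: a large one on the bench at (277,232), a small one on the bench at (330,254), and one on the shelf at (317,214). The shelf one fits the description. I'll check it in a close crop.

```bash
python3 - <<'E'
import cv2
a=cv2.imread("pics/a_top.png")[125:270,260:420];cv2.imwrite("pics/b_crop.png",cv2.resize(a,None,fx=4.1,fy=4.1,interpolation=cv2.INTER_CUBIC))
a=cv2.imread("pics/a_scene.png")[190:310,220:330];cv2.imwrite("pics/b_crop2.png",cv2.resize(a,None,fx=5,fy=5,interpolation=cv2.INTER_CUBIC))
E
```

```text
(no output)
```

View pics/b_crop.png

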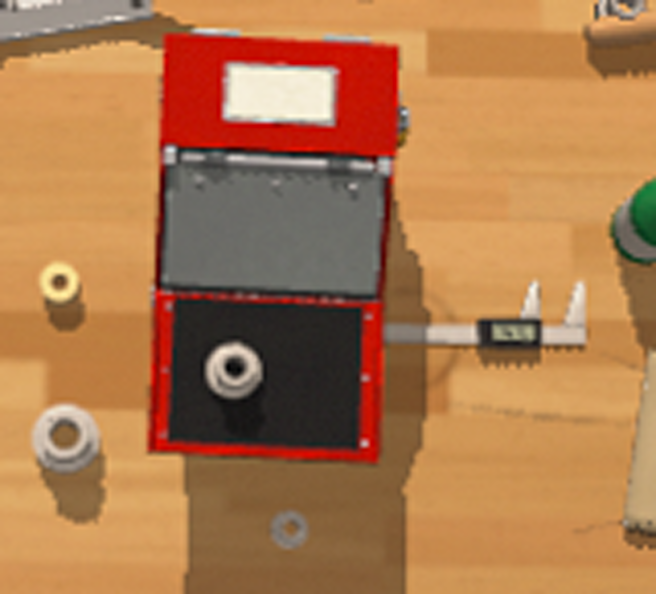

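View pics/b_crop2.png

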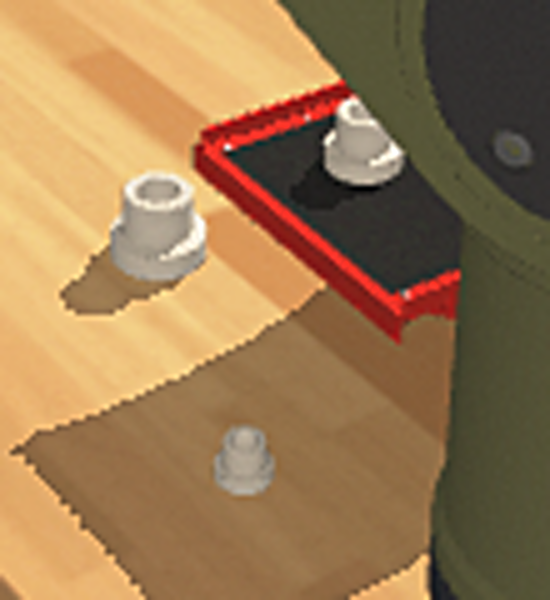

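```bash
cat > h.py <<'E'
import numpy as np,cv2
from scipy.spatial.transform import Rotation as R
def proj(p,P): 
    return cv2.projectPoints(np.asarray(P,float).reshape(-1,3),np.asarray(p["rvec"],float),np.asarray(p["tvec"],float),p["K"],np.array([p["k1"],0,0,0,0.]))[0].reshape(-1,2)
def onplane(p,uv,z):
    n=cv2.undistortPoints(np.asarray(uv,float).reshape(-1,1,2),p["K"],np.array([p["k1"],0,0,0,0.])).reshape(-1,2)
    M=R.from_rotvec(np.ravel(p["rvec"])).as_matrix();c=-M.T@np.ravel(p["tvec"])
    d=np.c_[n,np.ones(len(n))]@M
    return c+d*((z-c[2])/d[:,2])[:,None]
def b2w(pose,P):
    x,y,a=pose;P=np.asarray(P,float);c,s=np.cos(a),np.sin(a)
    return np.c_[x+c*P[:,0]-s*P[:,1],y+s*P[:,0]+c*P[:,1],P[:,2]]
def w2b(pose,W):
    x,y,a=pose;W=np.atleast_2d(W);c,s=np.cos(a),np.sin(a);d=W[:,:2]-[x,y]
    return np.c_[c*d[:,0]+s*d[:,1],-s*d[:,0]+c*d[:,1],W[:,2]]
def wristcam(p,s):
    T=np.eye(4);T[:3,:3]=R.from_rotvec(s["ee_rot"]).as_matrix();T[:3,3]=s["position"]
    C=np.linalg.inv(T@p["mount"]);q=dict(p);q["rvec"]=R.from_matrix(C[:3,:3]).as_rotvec();q["tvec"]=C[:3,3];return q
E
python3 - <<'E'
from bench import get_image
from h import *
from scipy.optimize import least_squares
p=get_image("top")
uvc=np.array([[150,452],[379,462],[166,34],[399,46],[163,148],[393,157]],float)
uv=(uvc+.5)/4.1-.5+[260,125]
B=np.array([[-122,87,119],[-122,-87,119],[192,90,158],[192,-90,158],[104,90,158],[104,-90,158]])/1000
f=lambda q:(proj(p,b2w(q,B))-uv).ravel()
r=least_squares(f,[.5,-.12,0],loss="soft_l1");print(r.x,np.degrees(r.x[2]));print(f(r.x).reshape(-1,2).round(2))
for (c,z) in [((234,367),.147),((234,370),.130)]:
    w=onplane(p,[(np.array(c)+.5)/4.1-.5+[260,125]],z);print(w,w2b(r.x,w))
np.save("box.npy",r.x)
im=p["frame"][:,:,::-1].copy()
im=cv2.resize(im[125:270,260:420],None,fx=4.1,fy=4.1,interpolation=cv2.INTER_CUBIC)
for P,c in [((-.122,.085,.123),(255,0,0)),((0,.085,.123),(255,0,0)),((0,0,.115),(0,255,0)),((0,-.085,.115),(255,0,0)),((.095,0,.155),(0,255,0)),((.104,.09,.158),(255,255,0)),((.192,-.09,.158),(255,255,0))]:
    u=proj(p,b2w(r.x,[P]))[0];u=(u-[260,125]+.5)*4.1-.5;cv2.circle(im,tuple(int(round(t)) for t in u),3,c,-1)
cv2.imwrite("pics/c.png",im)
E
```

```text
[ 0.57134185 -0.11909225 -0.03197227] -1.8318761527296126
[[-0.14 -0.22]
 [ 0.2  -0.1 ]
 [-0.44  0.31]
 [ 0.25  0.05]
 [-0.89 -0.27]
 [ 1.18  0.22]]
[[ 0.51298065 -0.0900623   0.147     ]] [[-0.05925937  0.02714949  0.147     ]]
[[ 0.51327439 -0.09100902  0.13      ]] [[-0.05893552  0.02621265  0.13      ]]
```

View pics/c.png

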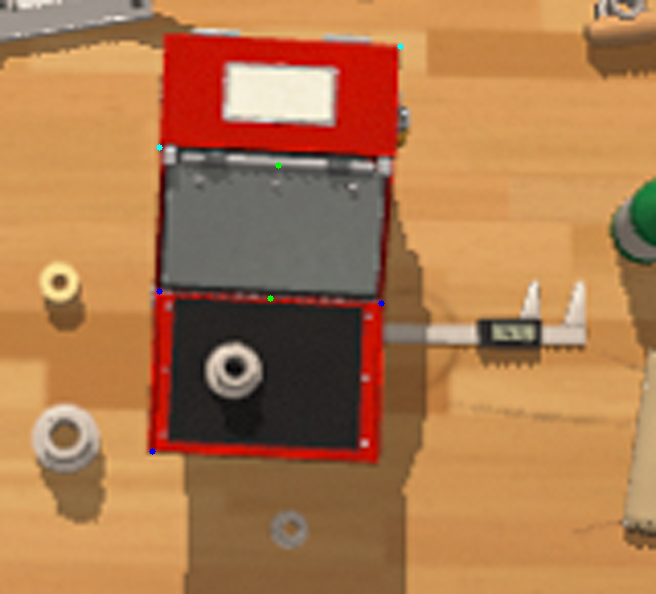

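```bash
python3 - <<'E'
from bench import sense
from h import *
s=sense();M=R.from_rotvec(s["ee_rot"]).as_matrix();print(s["time"],s["q"][6]);print(M.round(4))
pose=np.load("box.npy")
t=b2w(pose,[(-.064,.0265,.26)])[0];print(t,M.T@(t-s["position"]))
a=pose[2]
for sg in(1,-1):
    Y=sg*np.array([np.cos(a),np.sin(a),0]);X=np.array([0,0,-1.]);N=np.c_[X,Y,np.cross(X,Y)]
    print(sg,np.degrees(R.from_matrix(M.T@N).as_rotvec()))
E
```

```text
1.1 -0.21507077689535584
[[ 0.000e+00  2.569e-01 -9.664e-01]
 [-2.000e-04 -9.664e-01 -2.569e-01]
 [-1.000e+00  2.000e-04 -0.000e+00]]
[ 0.50822168 -0.09055991  0.26      ] [-0.02871686 -0.40695679 -0.46790709]
1 [-7.32815143e+01  5.46020847e-03 -8.18439840e-03]
-1 [ 1.06718485e+02 -8.86483242e-03 -5.91415896e-03]
```

Request:
apply_moves --moves '[{"dx":-0.03,"claw":0.0854},{"dy":-0.034,"dz":-0.039},{"dy":-0.034,"dz":-0.039},{"dy":-0.034,"dz":-0.039},{"dy":-0.034,"dz":-0.039},{"dy":-0.034,"dz":-0.039},{"dy":-0.034,"dz":-0.039}]'

```text
validation failed for argument at $.mo...
```

```bash
cat > st.py <<'E'
from bench import sense
from h import *
s=sense();M=R.from_rotvec(s["ee_rot"]).as_matrix();pose=np.load("box.npy")
print("t",round(s["time"],2),"q",s["q"].round(2),"F",s["wrist_force"].round(1),"gap",round(s["finger_gap"],4))
print("pos",s["position"].round(4),"box",w2b(pose,s["position"])[0].round(4))
a=pose[2];Y=np.array([np.cos(a),np.sin(a),0]);X=np.array([0,0,-1.]);N=np.c_[X,Y,np.cross(X,Y)]
print("rot err",np.degrees(R.from_matrix(M.T@N).as_rotvec()).round(2),"to start",(M.T@(b2w(pose,[(-.064,.0265,.26)])[0]-s["position"])).round(4))
E
python3 st.py
```

```text
t 1.1 q [ 1.34  0.69 -0.19  1.57  0.16  0.9  -0.22] F [0.6 0.1 0.2] gap 0.0856
pos [ 0.1606 -0.6041  0.2313] box [-0.3951 -0.4979  0.2313]
rot err [-7.328e+01  1.000e-02 -1.000e-02] to start [-0.0287 -0.407  -0.4679]
```

Validation failed, so each row may need every field.

Request:
apply_moves --moves '[{"claw":0.085,"dx":-0.03,"dy":0,"dz":0,"roll":0},{"claw":0.085,"dx":0,"dy":-0.034,"dz":-0.039,"roll":0},{"claw":0.085,"dx":0,"dy":-0.034,"dz":-0.039,"roll":0},{"claw":0.085,"dx":0,"dy":-0.034,"dz":-0.039,"roll":0},{"claw":0.085,"dx":0,"dy":-0.034,"dz":-0.039,"roll":0},{"claw":0.085,"dx":0,"dy":-0.034,"dz":-0.039,"roll":0},{"claw":0.085,"dx":0,"dy":-0.034,"dz":-0.039,"roll":0}]'

```text
time: 1.98
position: [0.3377, -0.345, 0.262]
ee_rot: [2.088, 0.256, -2.084]
wrist_force: [1.3, -0.6, 0.3]
finger_gap: 0.0852
```

```bash
python3 st.py
```

```text
t 1.98 q [ 0.83  0.46 -0.2   1.95  0.13  0.74 -0.77] F [ 1.3 -0.6  0.3] gap 0.0852
pos [ 0.3377 -0.345   0.262 ] box [-0.2263 -0.2333  0.262 ]
rot err [-73.86   0.17  -0.32] to start [ 0.001  -0.2044 -0.2281]
```

Request:
apply_moves --moves '[{"claw":0.085,"dx":0,"dy":-0.034,"dz":-0.038,"roll":0},{"claw":0.085,"dx":0,"dy":-0.034,"dz":-0.038,"roll":0},{"claw":0.085,"dx":0,"dy":-0.034,"dz":-0.038,"roll":0},{"claw":0.085,"dx":0,"dy":-0.034,"dz":-0.038,"roll":0},{"claw":0.085,"dx":0,"dy":-0.034,"dz":-0.038,"roll":0},{"claw":0.085,"dx":0,"dy":-0.034,"dz":-0.038,"roll":0},{"claw":0.085,"dx":0,"dy":0,"dz":0,"roll":-10.5},{"claw":0.085,"dx":0,"dy":0,"dz":0,"roll":-10.5},{"claw":0.085,"dx":0,"dy":0,"dz":0,"roll":-10.5},{"claw":0.085,"dx":0,"dy":0,"dz":0,"roll":-10.5},{"claw":0.085,"dx":0,"dy":0,"dz":0,"roll":-10.5},{"claw":0.085,"dx":0,"dy":0,"dz":0,"roll":-10.5},{"claw":0.085,"dx":0,"dy":0,"dz":0,"roll":-10}]'

```text
time: 3.6
position: [0.5181, -0.0751, 0.2635]
ee_rot: [1.221, 1.19, -1.214]
wrist_force: [-0.5, 0.1, -0.1]
finger_gap: 0.0852
```

```bash
python3 st.py; python3 - <<'E'
from bench import *
import cv2
for n in ["top","wrist","scene"]:
    p=get_image(n);f=p["frame"][:,:,::-1]
    cv2.imwrite(f"pics/d_{n}.png",f)
E
```

```text
t 3.6 q [ 0.41  0.55 -0.56  1.83  0.39  0.86 -0.36] F [-0.5  0.1 -0.1] gap 0.0852
pos [ 0.5181 -0.0751  0.2635] box [-0.0546  0.0422  0.2635]
rot err [ 1.    0.31 -0.67] to start [ 0.0035 -0.0097  0.0156]
```

View pics/d_wrist.png

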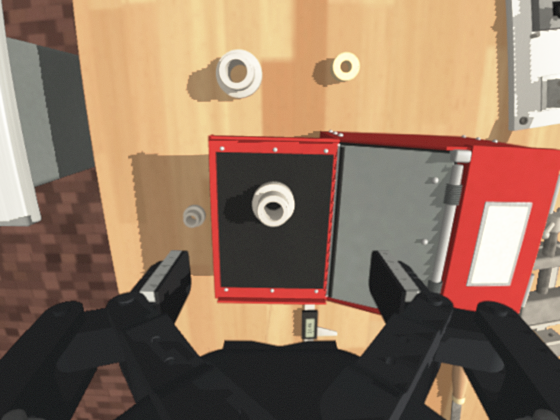

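View pics/d_scene.png

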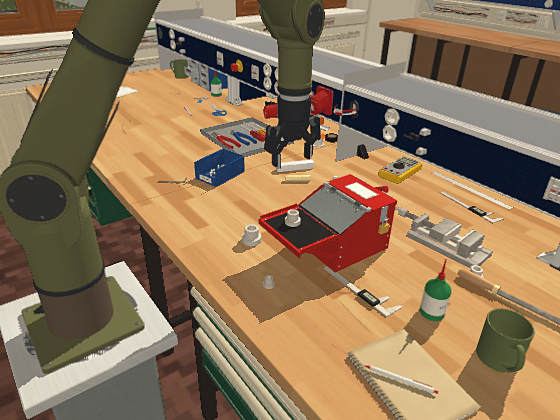

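```bash
python3 - <<'E'
from bench import *
from h import *
s=sense();p0=get_image("wrist");p=wristcam(p0,s);pose=np.load("box.npy")
im=cv2.resize(p0["frame"][:,:,::-1][120:310,190:480],None,fx=2.7,fy=2.7,interpolation=cv2.INTER_CUBIC)
def dot(P,c):
    for u in proj(p,b2w(pose,P)):
        u=(u-[190,120]+.5)*2.7-.5;cv2.circle(im,tuple(int(round(t)) for t in u),2,c,-1)
dot([(0,.085,.123),(0,-.085,.123),(-.122,.085,.123),(-.122,-.085,.123)],(255,0,0))
dot([(0,0,.115),(0,.05,.115),(0,-.05,.115),(-.122,0,.115),(.104,.09,.158),(.104,-.09,.158)],(0,255,0))
for z,r,c in((.147,.014,(0,255,255)),(.130,.020,(255,0,255))):
    t=np.linspace(0,6.28,40);dot(np.c_[-.059+r*np.cos(t),.0265+r*np.sin(t),0*t+z],c)
cv2.imwrite("pics/e.png",im)
b=boxes_of("bush_centre",p0);print([(x["position"],x["score"],w2b(pose,x["position"])[0].round(4)) for x in b])
E
```

```text
[([0.513, -0.0886, 0.1356], 0.91, array([-0.0593,  0.0286,  0.1356])), ([0.4032, -0.1402, 0.0111], 0.87, array([-0.1674, -0.0265,  0.0111])), ([0.471, 0.0389, 0.0285], 0.85, array([-0.1053,  0.1547,  0.0285]))]
```

View pics/e.png

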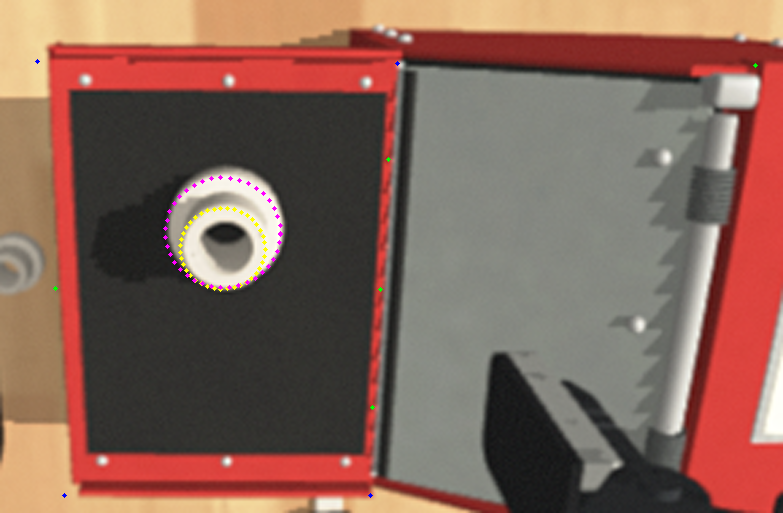

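Request:
apply_moves --moves '[{"claw":0.085,"dx":0,"dy":-0.0095,"dz":0.015,"roll":1},{"claw":0.085,"dx":0.05,"dy":0,"dz":0,"roll":0},{"claw":0.085,"dx":0.05,"dy":0,"dz":0,"roll":0},{"claw":0.085,"dx":0.02,"dy":0,"dz":0,"roll":0},{"claw":0.085,"dx":0,"dy":0,"dz":0,"roll":0}]'

```text
time: 4.47
position: [0.5081, -0.0971, 0.1417]
ee_rot: [1.248, 1.165, -1.245]
wrist_force: [0.5, -1.1, 0.1]
finger_gap: 0.085
```

```bash
python3 st.py; python3 - <<'E'
from bench import *
import cv2
for n in ["wrist","scene"]:
    p=get_image(n);f=p["frame"][:,:,::-1]
    if n=="scene": f=cv2.resize(f[100:300,220:420],None,fx=3,fy=3,interpolation=cv2.INTER_CUBIC)
    cv2.imwrite(f"pics/f_{n}.png",f)
E
```

```text
t 4.47 q [ 0.35  0.71 -0.42  1.98  0.55  0.55 -0.51] F [ 0.5 -1.1  0.1] gap 0.085
pos [ 0.5081 -0.0971  0.1417] box [-0.0639  0.0199  0.1417]
rot err [-1.35  0.59 -0.78] to start [-0.1184  0.0014 -0.0054]
```

View pics/f_wrist.png

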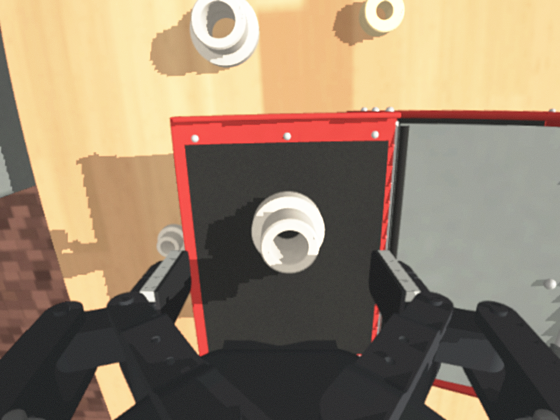

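View pics/f_scene.png

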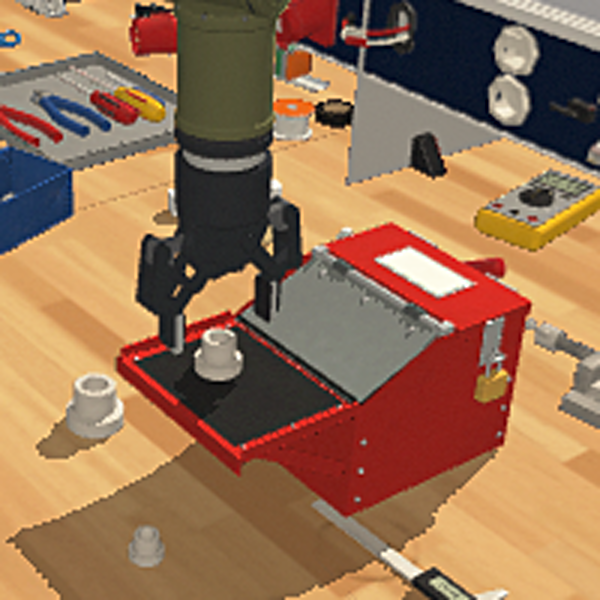

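```bash
python3 - <<'E'
from bench import *
from h import *
s=sense();p=get_image("scene");M=R.from_rotvec(s["ee_rot"]).as_matrix()
x0,y0,k=255,155,8
im=cv2.resize(p["frame"][:,:,::-1][y0:y0+68,x0:x0+80],None,fx=k,fy=k,interpolation=cv2.INTER_CUBIC)
im=cv2.convertScaleAbs(im,alpha=1.8,beta=20)
# grid in tool plane z=0: tool x (mm) and y
for zt,c in((-.011,(0,255,255)),):
  for X in range(-80,1,10):
    for Y in range(-80,81,10):
      u=proj(p,[s["position"]+M@np.array([X/1e3,Y/1e3,zt])])[0];u=(u-[x0,y0]+.5)*k-.5
      cc=(0,0,255) if Y%50==0 else ((255,128,0) if X%50==0 else c)
      cv2.circle(im,tuple(int(round(t)) for t in u),2,cc,-1)
cv2.imwrite("pics/g.png",im)
E
```

```text
(no output)
```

View pics/g.png

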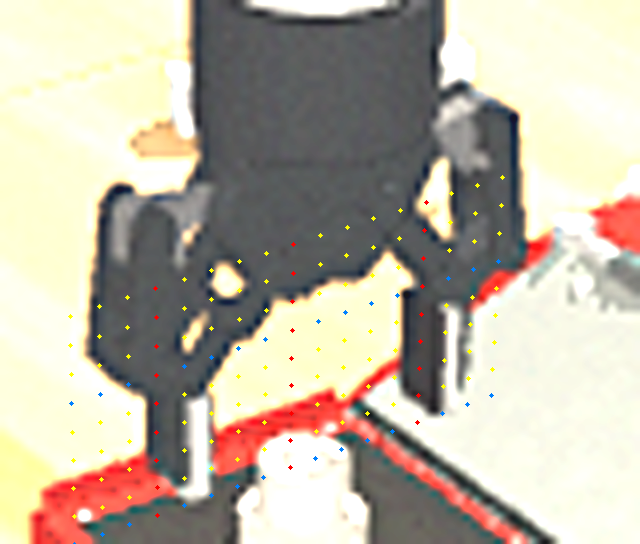

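Request:
apply_moves --moves '[{"claw":0.07,"dx":0,"dy":0.003,"dz":-0.008,"roll":-1.3},{"claw":0.07,"dx":0,"dy":0,"dz":0,"roll":0},{"claw":0.07,"dx":0.01,"dy":0,"dz":0,"roll":0},{"claw":0.07,"dx":0.005,"dy":0,"dz":0,"roll":0},{"claw":0.07,"dx":0,"dy":0,"dz":0,"roll":0}]'

```text
time: 5.25
position: [0.5158, -0.0885, 0.1301]
ee_rot: [1.235, 1.169, -1.22]
wrist_force: [-0.1, -0.2, 0.4]
finger_gap: 0.0702
```

```bash
cat > look.py <<'E'
import sys
from bench import *
from h import *
exec(open("st.py").read())
p=get_image("scene");x0,y0,k=265,155,6
im=cv2.resize(p["frame"][:,:,::-1][y0:y0+90,x0:x0+100],None,fx=k,fy=k,interpolation=cv2.INTER_CUBIC)
im=cv2.convertScaleAbs(im,alpha=1.5,beta=15)
cv2.imwrite(f"pics/{sys.argv[1]}_s.png",im)
cv2.imwrite(f"pics/{sys.argv[1]}_w.png",get_image("wrist")["frame"][:,:,::-1])
E
python3 look.py h1
```

```text
t 5.25 q [ 0.32  0.73 -0.4   1.98  0.58  0.52 -0.52] F [-0.1 -0.2  0.4] gap 0.0702
pos [ 0.5158 -0.0885  0.1301] box [-0.0565  0.0288  0.1301]
rot err [ 0.05  0.59 -1.34] to start [-0.13   -0.0044  0.0037]
```

View pics/h1_s.png

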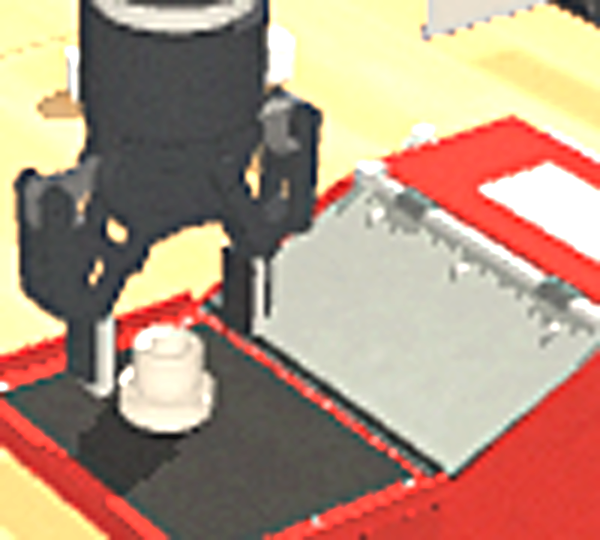

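View pics/h1_w.png

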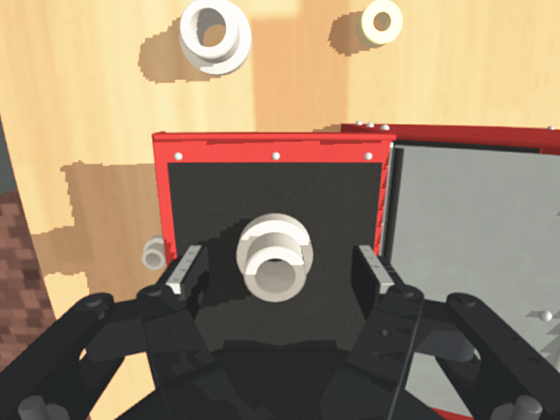

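Request:
apply_moves --moves '[{"claw":0.07,"dx":0.01,"dy":-0.002,"dz":0,"roll":0},{"claw":0.07,"dx":0.006,"dy":0,"dz":0,"roll":0},{"claw":0.07,"dx":0,"dy":0,"dz":0,"roll":0}]'

```text
time: 5.72
position: [0.5142, -0.0887, 0.1132]
ee_rot: [1.235, 1.169, -1.22]
wrist_force: [0.5, 0.4, -0.2]
finger_gap: 0.0699
```

```bash
python3 look.py h2
```

```text
t 5.72 q [ 0.3   0.75 -0.37  2.    0.6   0.47 -0.55] F [ 0.5  0.4 -0.2] gap 0.0699
pos [ 0.5142 -0.0887  0.1132] box [-0.0581  0.0286  0.1132]
rot err [ 0.04  0.59 -1.37] to start [-0.1468 -0.0024  0.0036]
```

View pics/h2_s.png

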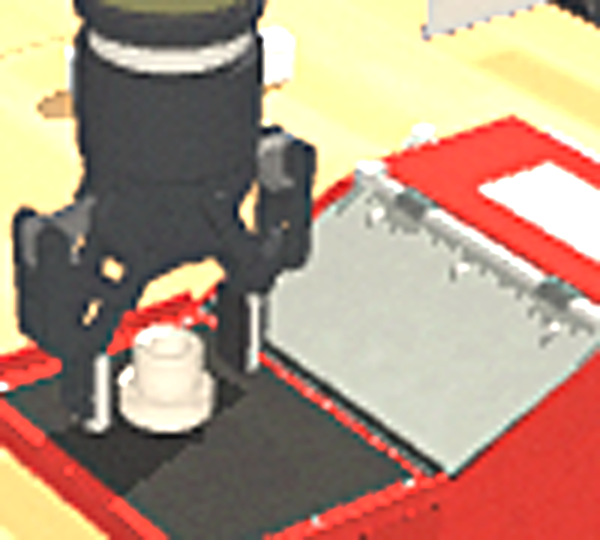

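View pics/h2_w.png

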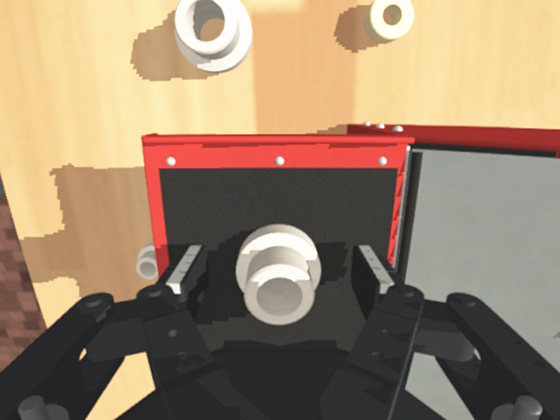

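Request:
apply_moves --moves '[{"claw":0.07,"dx":0.0001,"dy":0.006,"dz":0,"roll":0},{"claw":0.07,"dx":0.0001,"dy":0.006,"dz":0,"roll":0},{"claw":0.07,"dx":0.0001,"dy":0.006,"dz":0,"roll":0},{"claw":0.07,"dx":0.0001,"dy":0.006,"dz":0,"roll":0},{"claw":0.07,"dx":0.0001,"dy":0.006,"dz":0,"roll":0}]'

```text
time: 6.45
position: [0.546, -0.09, 0.1142]
ee_rot: [1.236, 1.168, -1.22]
wrist_force: [-0.6, -0.7, 0.1]
finger_gap: 0.0701
```

```bash
python3 look.py h3
```

```text
t 6.45 q [ 0.31  0.78 -0.4   1.9   0.58  0.55 -0.51] F [-0.6 -0.7  0.1] gap 0.0701
pos [ 0.546  -0.09    0.1142] box [-0.0262  0.0283  0.1142]
rot err [ 0.01  0.61 -1.37] to start [-0.1466 -0.0343  0.0034]
```

View pics/h3_s.png

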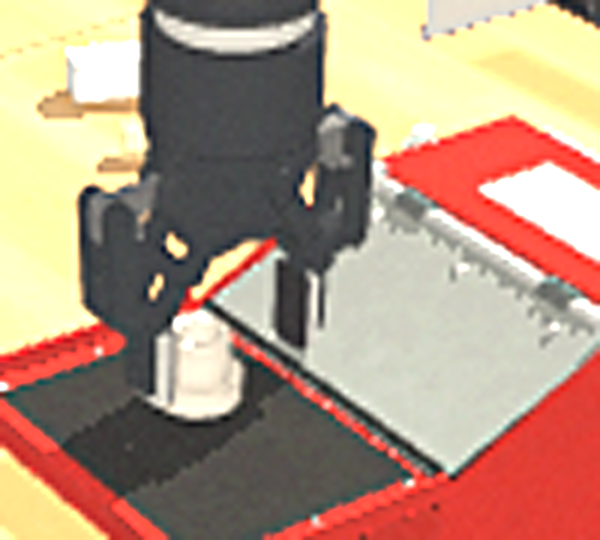

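View pics/h3_w.png

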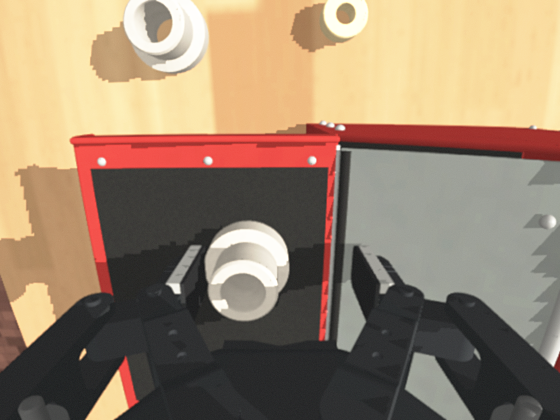

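Request:
apply_moves --moves '[{"claw":0.07,"dx":0.0003,"dy":0.006,"dz":0,"roll":0},{"claw":0.07,"dx":0.0003,"dy":0.006,"dz":0,"roll":0},{"claw":0.07,"dx":0.0003,"dy":0.006,"dz":0,"roll":0}]'

```text
time: 6.92
position: [0.5617, -0.0908, 0.1134]
ee_rot: [1.232, 1.172, -1.225]
wrist_force: [-5.2, 0.5, 2.6]
finger_gap: 0.0699
```

```bash
python3 look.py h4
```

```text
t 6.92 q [ 0.31  0.8  -0.41  1.85  0.56  0.59 -0.49] F [-5.2  0.5  2.6] gap 0.0699
pos [ 0.5617 -0.0908  0.1134] box [-0.0105  0.028   0.1134]
rot err [ 0.02  0.68 -1.02] to start [-0.1475 -0.0509  0.0033]
```

View pics/h4_s.png

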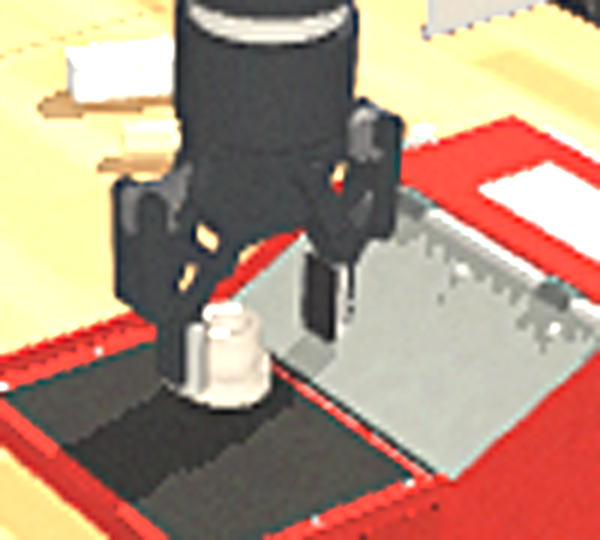

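View pics/h4_w.png

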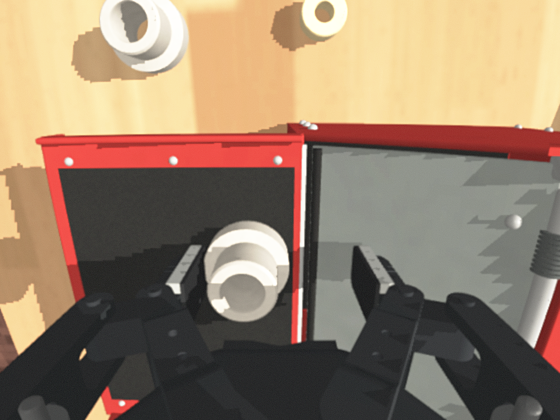

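Request:
apply_moves --moves '[{"claw":0.07,"dx":0,"dy":0.006,"dz":0,"roll":0},{"claw":0.07,"dx":0,"dy":0.006,"dz":0,"roll":0},{"claw":0.07,"dx":0,"dy":0.006,"dz":0,"roll":0},{"claw":0.07,"dx":0,"dy":0.006,"dz":0,"roll":0}]'

```text
time: 7.52
position: [0.5861, -0.0918, 0.1132]
ee_rot: [1.23, 1.174, -1.227]
wrist_force: [-6.5, 0.0, 2.1]
finger_gap: 0.0699
```

```bash
python3 look.py h5
```

```text
t 7.53 q [ 0.31  0.83 -0.42  1.77  0.55  0.65 -0.46] F [-6.5  0.   2.1] gap 0.0699
pos [ 0.5861 -0.0918  0.1132] box [0.0139 0.0278 0.1132]
rot err [ 0.01  0.7  -0.88] to start [-0.1479 -0.0756  0.0031]
```

View pics/h5_s.png

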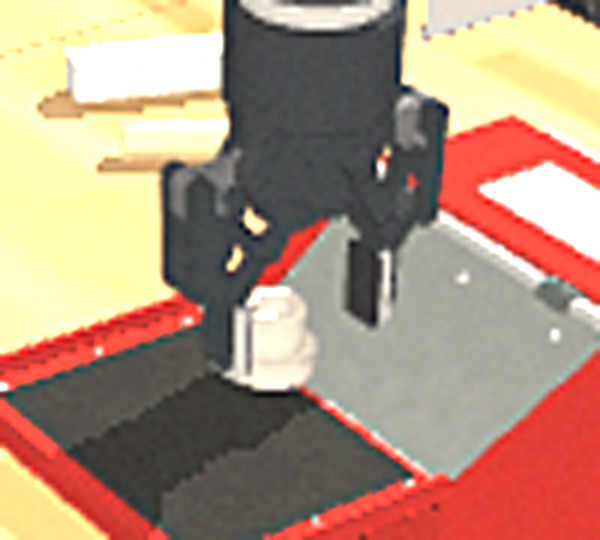

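View pics/h5_w.png

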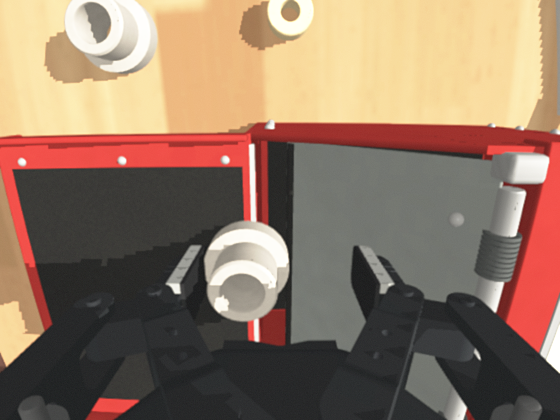

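Request:
apply_moves --moves '[{"claw":0.07,"dx":0,"dy":0.006,"dz":0,"roll":0},{"claw":0.07,"dx":0,"dy":0.006,"dz":0,"roll":0}]'

```text
time: 7.88
position: [0.5956, -0.0923, 0.1126]
ee_rot: [1.227, 1.177, -1.232]
wrist_force: [-7.9, -0.7, 1.3]
finger_gap: 0.0699
```

```bash
python3 look.py h6
```

```text
t 7.88 q [ 0.31  0.84 -0.43  1.74  0.54  0.67 -0.45] F [-7.9 -0.7  1.3] gap 0.0699
pos [ 0.5956 -0.0923  0.1126] box [0.0234 0.0275 0.1126]
rot err [-0.    0.75 -0.55] to start [-0.1482 -0.086   0.003 ]
```

View pics/h6_s.png

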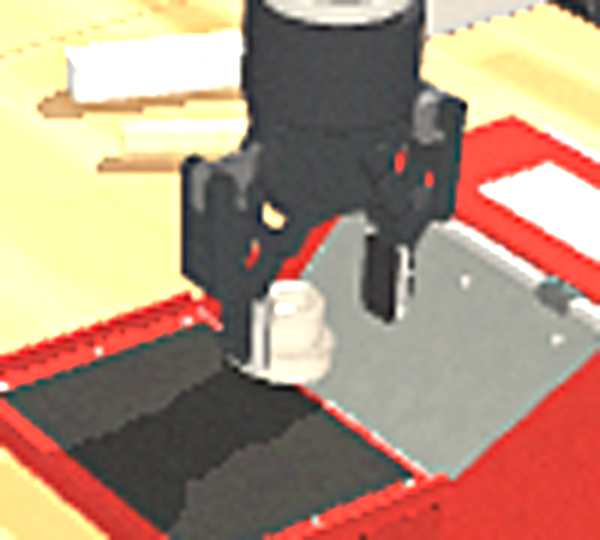

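View pics/h6_w.png

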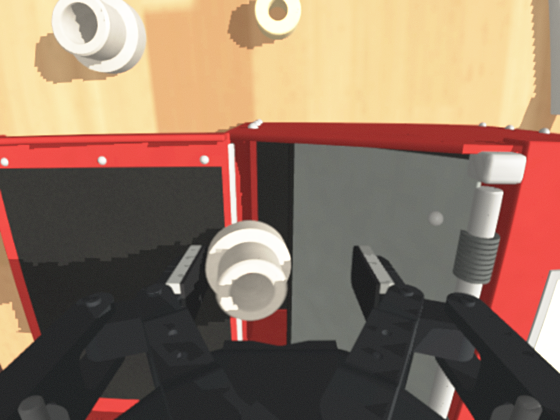

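Request:
apply_moves --moves '[{"claw":0.07,"dx":0,"dy":0.006,"dz":0,"roll":0},{"claw":0.07,"dx":0,"dy":0.006,"dz":0,"roll":0}]'

```text
time: 8.22
position: [0.6065, -0.0927, 0.1117]
ee_rot: [1.226, 1.18, -1.235]
wrist_force: [-10.0, 1.0, -1.7]
finger_gap: 0.0698
```

```bash
python3 look.py h7
```

```text
t 8.22 q [ 0.31  0.85 -0.43  1.7   0.53  0.7  -0.44] F [-10.    1.   -1.7] gap 0.0698
pos [ 0.6065 -0.0927  0.1117] box [0.0343 0.0275 0.1117]
rot err [ 0.01  0.75 -0.34] to start [-0.1489 -0.0974  0.0029]
```

View pics/h7_s.png

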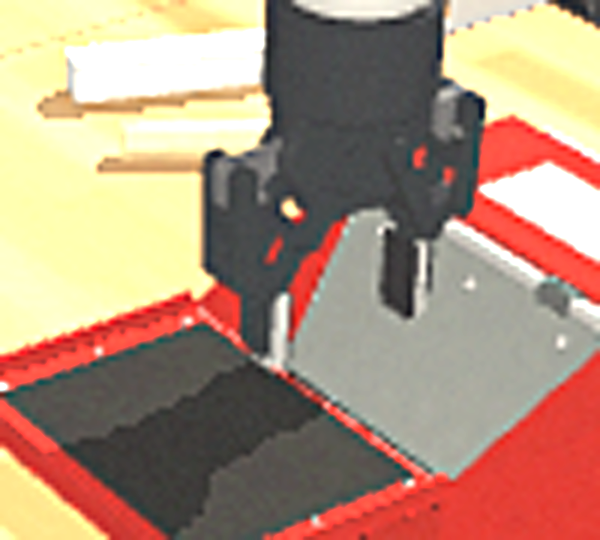

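View pics/h7_w.png

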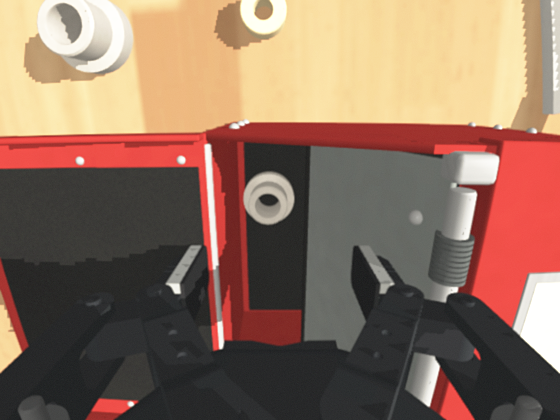

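Request:
apply_moves --moves '[{"claw":0.07,"dx":0,"dy":0.001,"dz":0,"roll":0},{"claw":0.07,"dx":0,"dy":0,"dz":0,"roll":0},{"claw":0.07,"dx":0,"dy":0,"dz":0,"roll":0},{"claw":0.07,"dx":0,"dy":0,"dz":0,"roll":0}]'

```text
time: 8.82
position: [0.6062, -0.0926, 0.1119]
ee_rot: [1.223, 1.183, -1.238]
wrist_force: [-6.0, 0.2, 3.1]
finger_gap: 0.07
```

```bash
python3 look.py h8; python3 - <<'E'
from bench import *
from h import *
s=sense();p=get_image("wrist");pose=np.load("box.npy")
for t in("bush_centre",):
  for b in boxes_of(t,p): print(b["score"],w2b(pose,b["position"]).round(3))
q=wristcam(p,s)
for z in(.041,.08,.115): print(z,w2b(pose,onplane(q,[[269,198]],z)).round(3))
E
```

```text
t 8.82 q [ 0.31  0.86 -0.43  1.7   0.53  0.71 -0.44] F [-6.   0.2  3.1] gap 0.07
pos [ 0.6062 -0.0926  0.1119] box [0.034  0.0275 0.1119]
rot err [ 0.    0.79 -0.09] to start [-0.1483 -0.0978  0.0031]
0.78 [[0.026 0.035 0.029]]
0.78 [[-0.096  0.154  0.03 ]]
0.041 [[0.027 0.037 0.041]]
0.08 [[0.029 0.049 0.08 ]]
0.115 [[0.03  0.059 0.115]]
```

View pics/h8_w.png

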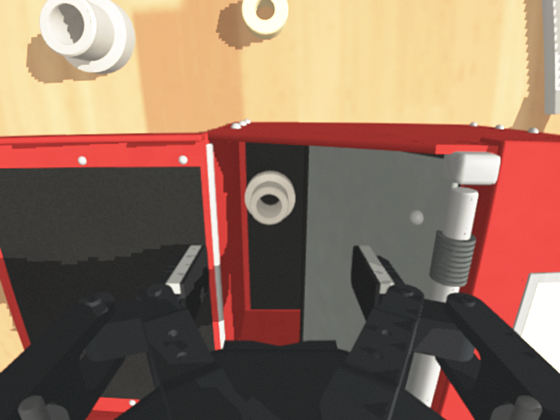

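Request:
apply_moves --moves '[{"claw":0.07,"dx":0,"dy":-0.01,"dz":0,"roll":0},{"claw":0.07,"dx":0,"dy":-0.01,"dz":0,"roll":0},{"claw":0.07,"dx":0,"dy":-0.01,"dz":0,"roll":0},{"claw":0.07,"dx":-0.0005,"dy":-0.01,"dz":0,"roll":0},{"claw":0.07,"dx":-0.0005,"dy":-0.01,"dz":0,"roll":0},{"claw":0.07,"dx":-0.0005,"dy":-0.01,"dz":0,"roll":0},{"claw":0.07,"dx":-0.0005,"dy":-0.01,"dz":0,"roll":0},{"claw":0.07,"dx":-0.0005,"dy":-0.01,"dz":0,"roll":0},{"claw":0.07,"dx":-0.0005,"dy":-0.01,"dz":0,"roll":0},{"claw":0.07,"dx":-0.005,"dy":0,"dz":0,"roll":0},{"claw":0.07,"dx":-0.03,"dy":0,"dz":0,"roll":0},{"claw":0.07,"dx":-0.05,"dy":0,"dz":0,"roll":0},{"claw":0.07,"dx":-0.05,"dy":0,"dz":0,"roll":0},{"claw":0.07,"dx":0,"dy":0,"dz":0,"roll":0},{"claw":0.07,"dx":0,"dy":0,"dz":0,"roll":0}]'

```text
time: 10.9
position: [0.5163, -0.087, 0.2558]
ee_rot: [1.232, 1.173, -1.225]
wrist_force: [0.1, -0.0, -0.9]
finger_gap: 0.0705
```

```bash
python3 look.py h9; python3 -c "
from bench import *;import cv2
cv2.imwrite('pics/h9_full.png',get_image('scene')['frame'][:,:,::-1])"
```

```text
t 10.9 q [ 0.42  0.56 -0.56  1.85  0.4   0.83 -0.37] F [ 0.1 -0.  -0.9] gap 0.0705
pos [ 0.5163 -0.087   0.2558] box [-0.056   0.0303  0.2558]
rot err [ 0.01  0.61 -1.  ] to start [-0.0043 -0.0079  0.0038]
```

View pics/h9_full.png

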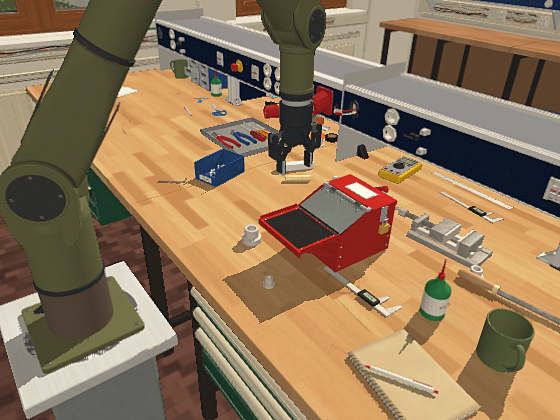

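View pics/h9_w.png

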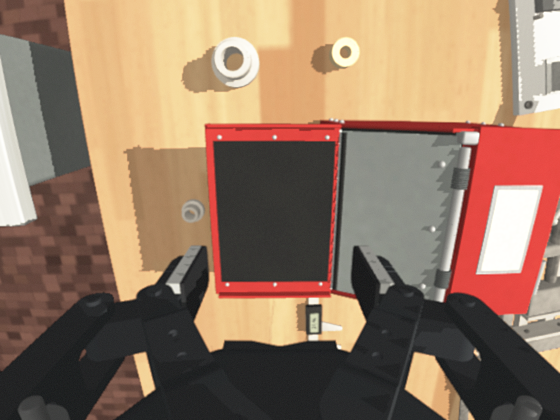

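The flap is shut, flush with its starting position. The shelf is empty, the gripper is clear, and everything else is where it was.

```bash
python3 -c "
from bench import *
print(job.close_job())"
```

```text
the job is handed in; nothing more can be done
None
```

The steel bush is inside the reject box and the flap has sprung shut. I handed the job in at about 11 s of the 35 s allowed; it returned no verdict.

**What I did:** I picked the middle-sized bush on the shelf over the larger and smaller ones on the bench. I set the jaws along the box's x axis, 70 mm apart, with the bush between them. In one slow push the front finger opened the flap while the rear finger slid the bush over the sill. I held the flap open for about half a second after the drop, then backed out and lifted clear.

**Last checks:**
- **Bush:** before I withdrew, the wrist picture showed it standing on the box floor at about box x 27, y 36 mm. It cannot be seen now that the flap is shut.
- **Flap:** it looks flush shut, as at the start. I judged this by eye, since the flap angle could not be read directly.
- **Forces:** the wrist readings I took during the push peaked at about 10 N, and were about 1 N after withdrawing.
- **Other things on the bench:** the brass bush, caliper, blue bin and oil can look unmoved in the pictures.

**Disagreements:** the tool ended up tilted by about 1° because the moves could not correct it; this caused no trouble. The shelf's front edge also appeared a few mm off my box fit in the wrist picture, while the sill matched. My first move call was refused, before anything moved, because its rows lacked some fields.

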